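# Damp board out of the slotted rack into the draining stand

## Robot

A 6-joint arm with a two-finger parallel gripper is mounted at the origin on the work surface. World frame = base frame: x ahead of the robot, y to its left, z up, the work surface at z = 0. Lengths are in m, angles in rad, forces in N, time in s.
With the tool pointing down it reaches from about 0.3 to 0.775 m from the base axis. Payload 14.6 kg.
Tool frame: the origin (TCP) lies at the very end of the fingers, on their centre line; the grasp point (between the pads) lies 19 mm behind it (ctrl.hold_point_z is the z of the grasp point in the tool frame, in m); z points along the fingers, y is the direction in which the jaws open and shut (so a half turn about z gives the same grasp; the last joint's range is limited). The gripper opens to 94 mm and grips with 3 to 60 N. Pads are 16 mm wide; open, the fingers measure 119 mm over their backs; the gripper's body (75 mm by 177 mm) begins 78 mm behind the grasp point.
Start: joints at [-0.067, 0.3, 1.521, -0, 1.321, -0.067], TCP at [0.55, -0, 0.174] pointing down, gripper open.
Joint ranges: [-3.03, 3.03], [-0.79, 2.21], [0.23, 2.52], [-1.04, 4.18], [0, 3.07], [-2.55, 2.55]. Speed limits (rad/s): [2.22, 2.22, 2.57, 3.14, 3.14, 3.14].

## Interface

Orientations are given as [roll, pitch, yaw] about the fixed x, y, z axes, in that order (R = Rz(yaw) Ry(pitch) Rx(roll)).
In Python, from station import ctrl, cams, hand_in gives the robot as it stands.
- The arm moves only by the tool servo_tool, never from a script. Its argument "rows" is a list of rows, each a list of 7 numbers: the shift along the world's x, y, z in m, then the turn, a rotation vector about the world's x, y, z in rad, then the gripper command: -1 is shut, 1 is fully open, values between are in proportion. A call has exactly 8 rows; each row is the pose to reach, as a shift and turn from the pose measured when the call began; what a row does not reach only later rows make up. A row lasts 1/12 s, in which the tool goes at most 41.7 mm and 7.16 degrees, less where a joint would pass 70% of its speed; a pose out of reach is approached as far as the arm can. A call with a gripper value outside its range is refused whole. The fingers move at their own pace and stop on an object; "newtons" is the grip in N (left out, the last holds). Time passes only in rows, so rows that repeat a pose let the fingers close, or fill a call up. It gives the time, the measured TCP pose, the force and the opening at its end, in the units of the state.
- ctrl.get_obs(): the state, without advancing time (a new reading comes with each control period).
- cams.camera(name): name is "scene" or "side" or "wrist"; returns a dict with "image" (400x640x3 uint8, red, green, blue), "depth" (400x640 float32, m along the optical axis (not along the pixel's ray), 0 where there is no reading), "fx", "fy", "cx", "cy" (pixels), "dist_coeffs" ([k1, k2, p1, p2, k3] as OpenCV has them; the pictures are not rectified), "rvec" (rotation vector, rad) and "tvec" (3), from world to camera coordinates, as OpenCV has them; the wrist camera has in their place "hand_eye" (4x4, takes a point from camera to tool coordinates, whose origin is the TCP and whose axes are the flange's). Camera axes: x right, y down, z forward; pixel columns grow to the right and rows downward; lengths in m; the calibration is good to about 2 mm. A picture is of the moment at which its call begins: read the wrist's pose just before it.
- hand_in(): hands the job in, once; it reports no verdict.
Trained networks look in a picture, given as the dict that the camera call returned (one of the last four; its "shot" number tells which), for a name from the list of things; names that differ only in an ending like _2 or _b are one class to them, and where a whole thing is asked for, a point or a joint stands for the part that bears it (a point fixed in the world has none). Each returns a list of dicts, best first, with "p" (0 to 1); they miss things now and then, are a little off and sometimes report something else, mostly with a low value. They report only what shows in the picture. A call takes as long as a camera call.
- cams.spot_in(picture, name): "box" ([left, top, right, bottom] as shares, 0 to 1, of the picture: columns of its width, rows of its height, round what is visible of it).
- cams.place_of(picture, name): "at" ([column, row] as shares, 0 to 1, of the picture: columns of its width, rows of its height: a listed point, or the origin of a listed thing).
The state is a dict: "time_s": time; "qpos": joint angles; "joint_vel": joint speeds; "tau": joint torques, N m; "ee_pos": TCP position; "eef_rot": TCP orientation; "force": force on the tool from outside, world axes, zero at the start; "moment": the same for the moment, N m; "grip_width": finger opening in m.
Only numpy, scipy, OpenCV 4.12 (cv2) and the standard library are available. Lean on these libraries where they do the work, as an engineer would, in place of code of your own. Each camera call takes 0.05 s, during which the arm holds its last target.

## Task

The tall narrow wooden board was put away damp. Slide it up out of its slot in the wooden rack, carry it to the steel draining stand, and lower it right down onto the floor of the stand's broad slot before letting go, so that it is left standing there right way up. Leave the other two boards in the rack.

Things in the scene. Friction and masses are not known exactly. Their poses are not given: they have to be found in the camera images.
- tall_board_center (a point): Centre of the tall narrow board to be moved: plain brown wood rectangle 10 mm thick (its x axis), 90 mm wide (y), 150 mm high (z, up), about 110 g, a small dark hanging hole near its top edge. Tallest of three loose boards standing in a dark wooden rack, in any of its slots. The point is half-way up: top edge 75 mm above it, lower edge 75 mm below, 45 mm deep in a 14 mm wide slot.
- wide_board_center (a point): Centre of the low wide rectangular board, 10 mm thick (x), 140 mm wide (y), 80 mm high (z), in another slot; top 92 mm above the table. The rack is fixed: base 190 x 120 x 12 mm, three slots 60 mm apart side by side along the boards' x, each between two walls 8 mm thick, 110 mm long (along the boards' y), tops 57 mm above the table; slot floors 12 mm above it.
- arched_board_center (a point): Centre of the low board with a round (half-circle) top, 10 mm thick (x), 100 mm wide (y), 100 mm high (z), standing in another slot of the same rack; its top is 50 mm above this point, 112 mm above the table.
- stand_slot (a point): Centre of the floor of the single broad slot of the fixed steel draining stand (base 130 x 160 mm); the floor is 8 mm above the table. The slot is 34 mm wide (this point's x axis) between two steel walls 60 mm high above the floor and 140 mm long (y), and 130 mm long (y) between end stops 25 mm high. A board stands in it with its wide side along y and may lean on a wall.

How it is judged:
By the outcome, as a careful person would: the job done as asked, in the order asked, and still so for the second after the job is handed in, with the robot touching nothing.
It also fails if it takes over 40 s, if anything falls off the work surface, if the arm or the gripper's body presses on something with over 40 N, if the wrist force passes 120 N, or if a joint passes its speed limit or range.

## Working session

There is one attempt and no reset: what is moved stays moved. The work goes in short steps, Python scripts to look and compute and a tool call to move; the robot and the scene stay as the last step left them, time stands still between calls to the robot, and variables do not carry over. Pictures are saved under pics/ and viewed, and the job is handed in when it is done.

Besides the shell and the picture viewer there is one more tool, called after "Request:" by a JSON object that holds its "fn" and its "kwargs". servo_tool: Moves the arm, as the interface text tells. Its arguments: {"type":"object","properties":{"rows":{"type":"array"},"newtons":{"type":"number"}},"required":["rows"]}

```bash
mkdir -p pics; ls
cat > h.py <<'E'
import numpy as np, cv2
from station import ctrl, cams, hand_in
from scipy.spatial.transform import Rotation as R
def save(p,n): cv2.imwrite('pics/'+n,p['image'][:,:,::-1])
def extr(p,obs=None):
    if 'rvec' in p and p.get('rvec') is not None:
        Rm=cv2.Rodrigues(np.array(p['rvec'],float))[0]; t=np.array(p['tvec'],float).ravel()
        return Rm.T, -Rm.T@t
    T=np.eye(4); T[:3,:3]=R.from_euler('xyz',obs['eef_rot']).as_matrix(); T[:3,3]=obs['ee_pos']
    M=T@np.array(p['hand_eye']); return M[:3,:3],M[:3,3]
def K(p): return np.array([[p['fx'],0,p['cx']],[0,p['fy'],p['cy']],[0,0,1.]])
def cloud(p,obs=None):
    Rc,c=extr(p,obs); h,w=p['depth'].shape
    u,v=np.meshgrid(np.arange(w),np.arange(h))
    n=cv2.undistortPoints(np.stack([u,v],-1).reshape(-1,1,2).astype(np.float32),K(p),np.array(p['dist_coeffs'],float)).reshape(h,w,2)
    d=p['depth']; P=np.dstack([n[...,0]*d,n[...,1]*d,d])@Rc.T+c
    P[d<=0]=np.nan
    return P
def proj(p,X,obs=None):
    Rc,c=extr(p,obs); r=cv2.Rodrigues(Rc.T)[0]
    return cv2.projectPoints(np.array(X,float).reshape(-1,1,3),r,-Rc.T@c,K(p),np.array(p['dist_coeffs'],float))[0].reshape(-1,2)
E
python3 - <<'E'
from h import *
o=ctrl.get_obs(); print(o); print(ctrl.hold_point_z)
for n in ['scene','side','wrist']:
    o=ctrl.get_obs();p=cams.camera(n); save(p,n+'0.png'); P=cloud(p,o); np.savez(f'{n}0.npz',P=P,im=p['image'])
    for name in ['tall_board_center','wide_board_center','arched_board_center','stand_slot']:
        for f in (cams.spot_in,cams.place_of):
            r=f(p,name)
            for d in r[:2]:
                k='box' if 'box' in d else 'at'; a=np.array(d[k])*([640,400]*(len(d[k])//2))
                x=''
                if k=='at':
                    c,rr=np.clip(a.astype(int),0,[639,399]); x=P[rr,c].round(3)
                print(n,name,k,a.round(),round(d['p'],2),x)
E
```

```text
pics
{'time_s': 0.0, 'qpos': array([-6.66624848e-02,  3.00479822e-01,  1.52160705e+00,  1.76411751e-06,
        1.32067606e+00, -6.66040098e-02]), 'joint_vel': array([ 0.00110444,  0.00088028, -0.00275748, -0.00023607,  0.00064801,
       -0.00040802]), 'tau': array([-1.53750298e-03, -5.31805658e+01, -3.52735734e+01,  7.07558286e-02,
        2.43994006e-02, -4.79655944e-05]), 'ee_pos': array([ 5.49695713e-01, -1.64682745e-05,  1.73570577e-01]), 'eef_rot': array([-3.14042508e+00, -7.95927227e-05,  1.57073737e+00]), 'force': array([ 0.28432094, -0.0508592 , -0.04537803]), 'moment': array([-0.04927426, -0.01121894, -0.02951853]), 'grip_width': 0.09371514276525429}
-0.0188
scene tall_board_center box [386. 143. 445. 195.] 0.66 
scene tall_board_center at [409. 182.] 0.93 [0.51  0.148 0.081]
scene wide_board_center box [367. 151. 444. 187.] 0.56 
scene arched_board_center box [381. 188. 442. 219.] 0.62 
scene arched_board_center at [411. 211.] 0.94 [0.566 0.126 0.071]
scene stand_slot box [203. 221. 322. 330.] 0.86 
scene stand_slot at [262. 275.] 0.69 [ 0.597 -0.14   0.035]
side tall_boa
[... 397 characters left out ...]
tand_slot at [351. 277.] 0.59 [ 0.566 -0.174  0.046]
wrist tall_board_center box [222.   0. 289.  83.] 0.8 
wrist tall_board_center box [171.   3. 220.  88.] 0.43 
wrist tall_board_center at [268.  20.] 0.9 [0.509 0.147 0.11 ]
wrist tall_board_center at [329.  56.] 0.39 [0.557 0.122 0.11 ]
wrist wide_board_center box [171.   2. 222.  84.] 0.83 
wrist wide_board_center at [212.   8.] 0.79 [0.453 0.169 0.065]
wrist arched_board_center box [307.   0. 360. 109.] 0.71 
wrist arched_board_center at [332.  56.] 0.68 [0.559 0.122 0.111]
wrist stand_slot box [270. 210. 401. 361.] 0.96 
wrist stand_slot at [334. 281.] 0.65 [ 0.568 -0.14   0.007]
wrist stand_slot at [267.  22.] 0.34 [0.508 0.147 0.108]
```

Run:
```python
import cv2
for n in ['scene','side','wrist']:
    cv2.imwrite(f'pics/{n}0b.png',cv2.resize(cv2.imread(f'pics/{n}0.png'),(800,500)))
```

```text
(no output)
```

View pics/scene0.png

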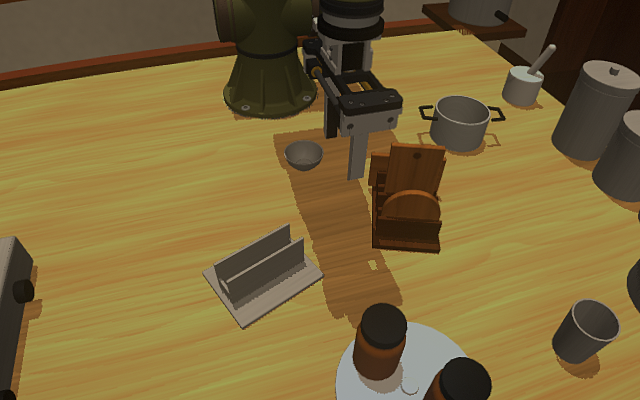

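View pics/side0.png

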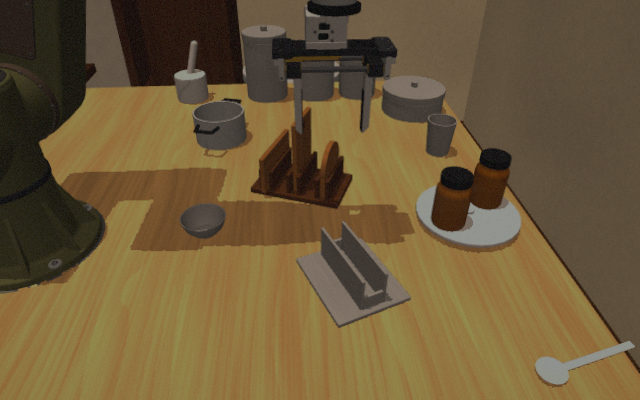

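View pics/wrist0.png

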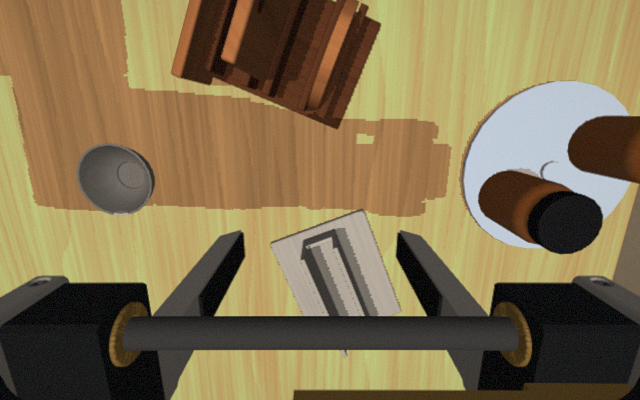

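Run:
```python
import numpy as np, cv2
for n in ['scene','side','wrist']:
    d=np.load(n+'0.npz'); P=d['P'].reshape(-1,3)
    m=(P[:,2]>-.02)&(P[:,2]<.02)
    print(n,'table z',np.nanmedian(P[m][:,2]))
    # board region
    for lo,hi in [(.118,.135),(.135,.15),(.15,.158),(.158,.175)]:
        m=(P[:,0]>.42)&(P[:,0]<.58)&(P[:,1]>.06)&(P[:,1]<.22)&(P[:,2]>lo)&(P[:,2]<hi)
        Q=P[m]
        if len(Q)<5: print(lo,len(Q)); continue
        (c,s,a)=cv2.minAreaRect(Q[:,:2].astype(np.float32)*1000)
        print(lo,hi,len(Q),np.round(c,1),np.round(s,1),round(a,1), 'zmax',Q[:,2].max().round(4))
    m=(P[:,0]>.45)&(P[:,0]<.72)&(P[:,1]>-.27)&(P[:,1]<-.03)&(P[:,2]>.05)&(P[:,2]<.08)
    Q=P[m]; (c,s,a)=cv2.minAreaRect(Q[:,:2].astype(np.float32)*1000); print('stand walls',len(Q),np.round(c,1),np.round(s,1),round(a,1),Q[:,2].max())
    m=(P[:,0]>.4)&(P[:,0]<.75)&(P[:,1]>-.3)&(P[:,1]<-.0)&(P[:,2]>.004)&(P[:,2]<.08)
    Q=P[m]; (c,s,a)=cv2.minAreaRect(Q[:,:2].astype(np.float32)*1000); print('stand base',len(Q),np.round(c,1),np.round(s,1),round(a,1),Q[:,2].max())
```

```text
scene table z -0.0009876930799273542
0.118 0.135 408 [511.1 150. ] [90.   7.7] 65.1 zmax 0.1349
0.135 0.15 370 [510.8 150. ] [89.7  8.6] 64.3 zmax 0.1499
0.15 0.158 209 [511.5 149.6] [89.4  5.7] 66.6 zmax 0.1579
0.158 0.175 230 [507.8 151.2] [89.3 13.1] 67.3 zmax 0.1621
stand walls 1497 [ 574.7 -137. ] [ 46.3 140.4] 21.6 0.06971987539629465
stand base 6628 [ 643.8 -134. ] [222.3 188.1] 3.4 0.06971987539629465
side table z 0.0014138160512492393
0.118 0.135 154 [510.1 149.1] [90.9 10.1] 62.0 zmax 0.135
0.135 0.15 114 [507.5 149.9] [90.3  8.6] 66.0 zmax 0.1498
0.15 0.158 48 [508.5 147.4] [88.1  9. ] 62.3 zmax 0.1578
0.158 0.175 74 [506.6 149.8] [89.7 10.2] 67.3 zmax 0.165
stand walls 1226 [ 573.7 -137.3] [ 45.5 141.5] 21.5 0.07250420054958806
stand base 6831 [ 575.6 -148.7] [298.5 348. ] 89.8 0.07994444107132365
wrist table z -0.0004545002502357176
0.118 0.135 451 [503.  132.8] [55.   7.9] 59.3 zmax 0.135
0.135 0.15 437 [502.2 130.5] [49.4  5.8] 60.8 zmax 0.15
0.15 0.158 251 [501.1 128. ] [44.5  7.3] 58.4 zmax 0.158
0.158 0.175 1072 [496.2 129.1] [41.1 10.9] 67.6 zmax 0.1635
stand walls 977 [ 573.4 -136.3] [ 44.4 139.7] 21.3 0.06952496277479348
stand base 10919 [ 638.9 -112.1] [274.8 160.1] 18.5 0.07996009885159922
```

Run:
```python
import numpy as np, cv2
for n in ['scene','side','wrist']:
    d=np.load(n+'0.npz'); P=d['P'].reshape(-1,3)
    m=(P[:,2]>.118)&(P[:,2]<.155)&(P[:,0]>.42)&(P[:,0]<.56)&(P[:,1]>.08)&(P[:,1]<.22)
    Q=P[m]
    for it in range(4):
        A=np.c_[Q[:,1],Q[:,2]-.16,np.ones(len(Q))]
        k,*_=np.linalg.lstsq(A,Q[:,0],rcond=None); r=Q[:,0]-A@k; Q=Q[abs(r)<max(.0015,2*r.std())]
    nn=np.array([1,-k[0],-k[1]]);nn/=np.linalg.norm(nn)
    print(n,len(Q),r.std(),'normal az',np.degrees(np.arctan2(nn[1],nn[0])),'tilt',np.degrees(np.arcsin(nn[2])),'x at y=.15,z=.16',k[0]*.15+k[2])
    T=P[(P[:,2]>.1585)&(P[:,2]<.168)&(P[:,0]>.42)&(P[:,0]<.56)&(P[:,1]>.08)&(P[:,1]<.22)]
    print('top',T.mean(0),T[:,2].max())
    # stand walls: histogram across
    a=np.radians(21.5); ux=np.array([np.cos(a),np.sin(a)]); uy=np.array([-ux[1],ux[0]])
    c=np.array([.574,-.137]); q=(P[:,:2]-c)
    X=q@ux*1000; Y=q@uy*1000
    m=(abs(X)<40)&(abs(Y)<75)&(P[:,2]>.06)&(P[:,2]<.072)
    print(np.histogram(X[m],np.arange(-28,29,2))[0], np.nanpercentile(Y[m],[.5,99.5]))
```

```text
scene 786 0.0009122672192603319 normal az -23.059599749879574 tilt -1.3767474381997702 x at y=.15,z=.16 0.5118588503183161
top [0.50868428 0.15146659 0.16009954] 0.16208968695053905
[  0   0   4  62 104 222  33   0   0   0   0   0   0   0   0   0   0   0
   0   0   0   0  35  82 205 119   0   0] [-69.99114743  68.61897599]
side 237 0.0006387507991840628 normal az -22.753939184144283 tilt -0.19280136091339053 x at y=.15,z=.16 0.510514963509299
top [0.50868798 0.15418666 0.16189397] 0.16498296726240208
[  0   0  67 217  81  30   0   0   0   0   0   0   0   0   0   0   0   0
   0   0   0   5 228 102  60   4   0   0] [-69.36408327  69.12417129]
wrist 1017 0.0002545567390409946 normal az -22.307889532347875 tilt -0.08813587673941399 x at y=.15,z=.16 0.5101375921702105
top [0.49663534 0.12828998 0.16101951] 0.1635429361416006
[  0   0   4 117 125 136   0   0   0   0   0   0   0   0   0   0   0   0
   0   0   0   0  71 138 164   1   0   0] [-67.35427398  70.23768254]
```

Request:
{"fn": "servo_tool", "kwargs": {"rows": [[0,0.01,0.025,0,0,-0.04,0.1],[-0.005,0.03,0.045,0,0,-0.1,0.1],[-0.013,0.055,0.045,0,0,-0.17,0.1],[-0.022,0.085,0.045,0,0,-0.25,0.1],[-0.032,0.115,0.045,0,0,-0.33,0.1],[-0.04,0.14,0.045,0,0,-0.38,0.1],[-0.043,0.151,0.045,0,0,-0.393,0.1],[-0.043,0.151,0.045,0,0,-0.393,0.1]]}}

```text
time_s: 2.02
ee_pos: [0.5063, 0.153, 0.2193]
eef_rot: [3.142, -0.0, 1.18]
force: [0.7, -0.0, 0.2]
grip_width: 0.0519
```

Run:
```python
from h import *
o=ctrl.get_obs(); print(o['ee_pos'],o['eef_rot'],o['grip_width'],o['time_s'],o['force'])
p=cams.camera('wrist'); save(p,'w1.png'); P=cloud(p,o).reshape(-1,3); M=R.from_euler('xyz',o['eef_rot']).as_matrix()
print('tool y az',np.degrees(np.arctan2(M[1,1],M[0,1])))
Q=P[(P[:,2]>.152)&(P[:,2]<.168)&(P[:,0]>.42)&(P[:,0]<.58)&(P[:,1]>.08)&(P[:,1]<.22)]
c,s,a=cv2.minAreaRect(Q[:,:2].astype(np.float32)*1000); print(len(Q),c,s,a,np.median(Q[:,2]))
s=cams.camera('side'); save(s,'s1.png')
```

```text
[0.50632054 0.15300716 0.21929675] [ 3.14157686e+00 -3.22595353e-04  1.17974433e+00] 0.05190956758307835 2.0167 [ 0.7493202  -0.04875018  0.15390575]
tool y az -22.405629341675347
1079 (506.0998229980469, 152.18919372558594) (89.29779052734375, 9.659247398376465) 67.75926208496094 0.16112550902437994
```

View pics/w1.png

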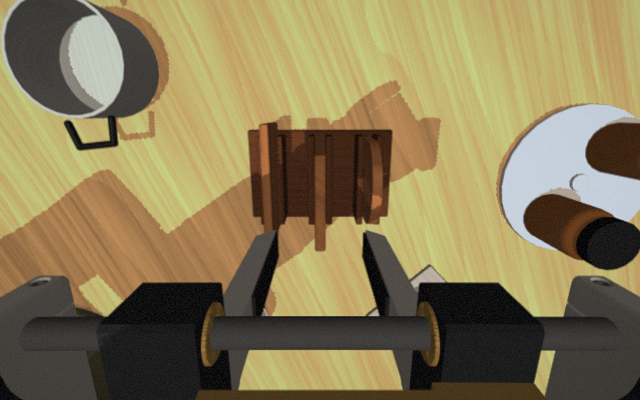

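View pics/s1.png

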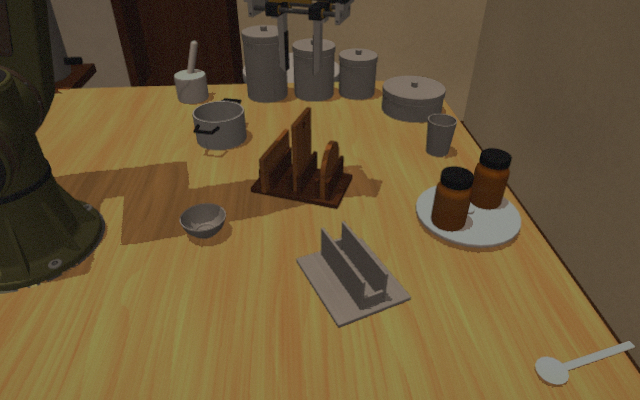

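Request:
{"fn": "servo_tool", "kwargs": {"rows": [[0,0,-0.015,0,0,0,0.1],[0,-0.001,-0.03,0,0,0,0.1],[0,-0.001,-0.048,0,0,0,0.1],[0,-0.001,-0.066,0,0,0,0.1],[0,-0.001,-0.084,0,0,0,0.1],[0,-0.001,-0.096,0,0,0,0.1],[0,-0.001,-0.096,0,0,0,0.1],[0,-0.001,-0.096,0,0,0,0.1]], "newtons": 25}}

```text
time_s: 2.78
ee_pos: [0.5072, 0.149, 0.1231]
eef_rot: [-3.141, 0.001, 1.179]
force: [-0.3, -0.1, 0.0]
grip_width: 0.0519
```

Run:
```python
from h import *
p=cams.camera('side'); save(p,'s2.png')
```

```text
(no output)
```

View pics/s2.png

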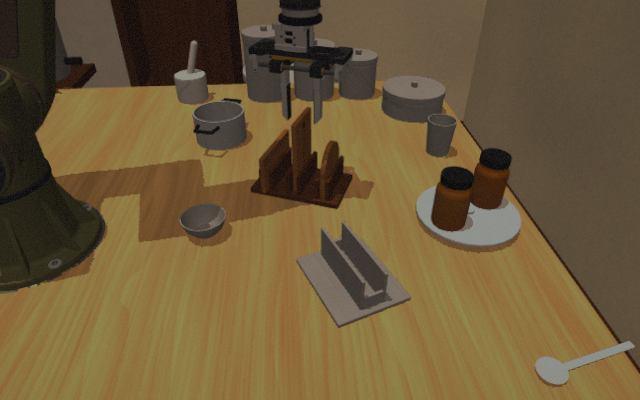

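Request:
{"fn": "servo_tool", "kwargs": {"rows": [[0,0,0,0,0,0,-0.5],[0,0,0,0,0,0,-1],[0,0,0,0,0,0,-1],[0,0,0,0,0,0,-1],[0,0,0,0,0,0,-1],[0,0,0,0,0,0,-1],[0,0,0,0,0,0,-1],[0,0,0,0,0,0,-1]], "newtons": 25}}

```text
time_s: 3.5
ee_pos: [0.5076, 0.1493, 0.1239]
eef_rot: [3.141, -0.0, 1.179]
force: [0.3, 0.4, 0.5]
grip_width: 0.0096
```

Request:
{"fn": "servo_tool", "kwargs": {"rows": [[0,0,0.008,0,0,0,-1],[0,0,0.02,0,0,0,-1],[0,0,0.036,0,0,0,-1],[0,0,0.056,0,0,0,-1],[0,0,0.078,0,0,0,-1],[0,0,0.1,0,0,0,-1],[0,0,0.122,0,0,0,-1],[0,0,0.135,0,0,0,-1]]}}

```text
time_s: 4.17
ee_pos: [0.5079, 0.1494, 0.262]
eef_rot: [3.139, -0.002, 1.179]
force: [0.5, -0.2, -0.4]
grip_width: 0.0093
```

Run:
```python
from h import *
o=ctrl.get_obs(); print(o['ee_pos'],o['grip_width'],o['force'])
p=cams.camera('side'); save(p,'s3.png')
P=cloud(p); np.savez('s3.npz',P=P)
```

```text
[0.50787223 0.14939961 0.26197298] 0.009299997465707283 [ 0.49581499 -0.20635027 -0.36281242]
```

View pics/s3.png

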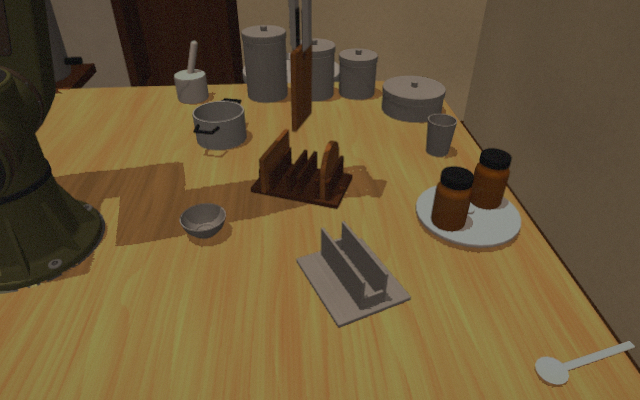

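Request:
{"fn": "servo_tool", "kwargs": {"rows": [[0.001,-0.005,0,0,0,0.02,-1],[0.004,-0.02,0,0,0,0.06,-1],[0.01,-0.045,0,0,0,0.13,-1],[0.018,-0.075,0,0,0,0.21,-1],[0.025,-0.105,0,0,0,0.29,-1],[0.032,-0.135,0,0,0,0.37,-1],[0.039,-0.165,0,0,0,0.45,-1],[0.046,-0.195,0,0,0,0.53,-1]]}}

```text
time_s: 4.88
ee_pos: [0.5543, -0.047, 0.2634]
eef_rot: [3.137, -0.003, 1.713]
force: [0.8, 0.8, -1.1]
grip_width: 0.0095
```

Request:
{"fn": "servo_tool", "kwargs": {"rows": [[0.005,-0.024,0,0,0,0.06,-1],[0.01,-0.048,0,0,0,0.12,-1],[0.015,-0.07,0,0,0,0.18,-1],[0.018,-0.084,0,0,0,0.22,-1],[0.02,-0.092,0,0,0,0.233,-1],[0.02,-0.092,0,0,0,0.233,-1],[0.02,-0.092,0,0,0,0.233,-1],[0.02,-0.092,0,0,0,0.233,-1]]}}

```text
time_s: 5.55
ee_pos: [0.5742, -0.1383, 0.2633]
eef_rot: [3.137, -0.004, 1.946]
force: [-0.2, 0.5, -1.3]
grip_width: 0.0097
```

Run:
```python
from h import *
o=ctrl.get_obs(); print(o['ee_pos'],o['eef_rot'],o['grip_width'],o['force'])
a=np.radians(21.5); ux=np.array([np.cos(a),np.sin(a)]); uy=np.array([-ux[1],ux[0]]); c=np.array([.574,-.137])
for n in ['side','scene']:
    p=cams.camera(n); save(p,n+'4.png')
    P=cloud(p).reshape(-1,3); q=P[:,:2]-c; X=q@ux*1000; Y=q@uy*1000
    m=(abs(X)<25)&(abs(Y)<80)&(P[:,2]>.1)&(P[:,2]<.24)
    print(n,m.sum(),'z',np.percentile(P[m,2],[0,1,50]),'Y',np.percentile(Y[m],[1,99]),'X',np.percentile(X[m],[1,50,99]))
    for lo in (.12,.15,.18,.21):
        k=m&(P[:,2]>lo)&(P[:,2]<lo+.03); 
        if k.sum()>5: print(lo,k.sum(),'X',np.percentile(X[k],[2,50,98]).round(1),'Y',np.percentile(Y[k],[2,98]).round(1))
    k=(abs(X)<40)&(abs(Y)<75)&(P[:,2]>.06)&(P[:,2]<.072); print(np.histogram(X[k],np.arange(-28,29,2))[0])
```

```text
[ 0.57420377 -0.13834406  0.26325912] [ 3.13714088 -0.0037548   1.9455625 ] 0.009734427539818196 [-0.15829771  0.46241126 -1.34217395]
side 1982 z [0.15379515 0.1555058  0.19982647] Y [-44.86893324  43.42028783] X [-7.44044517 -6.11406408  2.22482388]
0.15 541 X [-7.4 -6.5  1. ] Y [-44.5  43.1]
0.18 686 X [-7.3 -6.2  1.4] Y [-44.7  41.6]
0.21 755 X [-6.9 -5.8  2. ] Y [-44.6  41.6]
[  0   0  67 203  80  34   0   0   0   0   0   0   0   0   0   0   0   0
   0   0   0   4 231  93  58   7   0   0]
scene 2959 z [0.15006532 0.15281621 0.19969799] Y [-44.51926748  43.20355137] X [-1.50184895  3.51445579  5.36714316]
0.15 834 X [1.1 3.1 4.4] Y [-44.2  42.2]
0.18 1002 X [0.1 3.5 4.9] Y [-44.3  41.9]
0.21 1123 X [0.8 3.9 5.4] Y [-44.4  41.9]
[  0   0   5  63 102 222  19   0   0   0   0   0   0   0   0   0   0   0
   0   0   0   0  25  91 225 106   0   0]
```

View pics/side4.png

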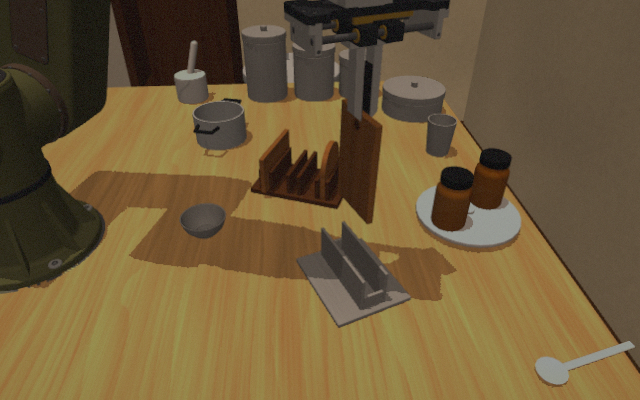

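View pics/scene4.png

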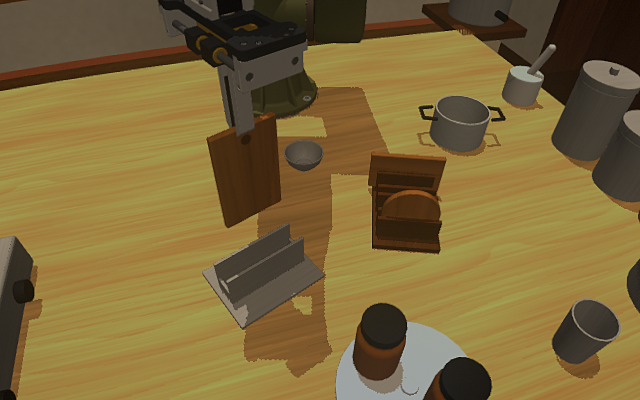

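Request:
{"fn": "servo_tool", "kwargs": {"rows": [[0,0,-0.015,0,0,0,-1],[0.001,0,-0.035,0,0,0,-1],[0.001,0,-0.055,0,0,0,-1],[0.001,0,-0.075,0,0,0,-1],[0.001,0,-0.095,0,0,0,-1],[0.001,0,-0.115,0,0,0,-1],[0.001,0,-0.128,0,0,0,-1],[0.001,0,-0.132,0,0,0,-1]]}}

```text
time_s: 6.32
ee_pos: [0.5744, -0.1374, 0.1293]
eef_rot: [3.139, -0.005, 1.947]
force: [-0.2, 0.9, 0.1]
grip_width: 0.0094
```

Request:
{"fn": "servo_tool", "kwargs": {"rows": [[0,0,-0.002,0,0,0,-1],[0,0,-0.003,0,0,0,-1],[0,0,-0.004,0,0,0,-1],[0,0,-0.005,0,0,0,-1],[0,0,-0.006,0,0,0,-1],[0,0,-0.007,0,0,0,-1],[0,0,-0.008,0,0,0,-1],[0,0,-0.008,0,0,0,-1]]}}

```text
time_s: 6.98
ee_pos: [0.5743, -0.1374, 0.1212]
eef_rot: [3.139, -0.006, 1.947]
force: [0.3, 0.2, -1.5]
grip_width: 0.0095
```

Not in contact yet; continue down in small steps.

Request:
{"fn": "servo_tool", "kwargs": {"rows": [[0,0,-0.0005,0,0,0,-1],[0,0,-0.001,0,0,0,-1],[0,0,-0.001,0,0,0,-1],[0,0,-0.0015,0,0,0,-1],[0,0,-0.0015,0,0,0,-1],[0,0,-0.002,0,0,0,-1],[0,0,-0.002,0,0,0,-1],[0,0,-0.002,0,0,0,-1]]}}

```text
time_s: 7.65
ee_pos: [0.5747, -0.1373, 0.12]
eef_rot: [3.138, -0.005, 1.947]
force: [-1.7, 0.4, 6.7]
grip_width: 0.0095
```

Run:
```python
from h import *
o=ctrl.get_obs(); print(o['ee_pos'],o['eef_rot'],o['grip_width'],o['force'])
a=np.radians(21.5); ux=np.array([np.cos(a),np.sin(a)]); uy=np.array([-ux[1],ux[0]]); c=np.array([.574,-.137])
for n in ['side','scene']:
    p=cams.camera(n); save(p,n+'5.png')
    P=cloud(p).reshape(-1,3); q=P[:,:2]-c; X=q@ux*1000; Y=q@uy*1000
    m=(abs(X)<14)&(abs(Y)<80)&(P[:,2]>.08)&(P[:,2]<.19)
    for y0 in (-40,35): 
        k=m&(abs(Y-y0)<6); print(n,'top z at Y',y0,np.sort(P[k,2])[-15:][[0,7,14]].round(4))
    for lo in (.08,.11):
        k=m&(P[:,2]>lo)&(P[:,2]<lo+.03); print(lo,k.sum(),'X',np.percentile(X[k],[2,50,98]).round(1),'Y',np.percentile(Y[k],[2,98]).round(1))
```

```text
[ 0.57470282 -0.13728725  0.12002352] [ 3.13820595 -0.00489334  1.94675332] 0.0094545172453144 [-1.70446834  0.41552702  6.65704659]
side top z at Y -40 [0.1596 0.1598 0.1611]
side top z at Y 35 [0.1571 0.1596 0.1613]
0.08 539 X [-5.9 -4.8  2.8] Y [-43.8  43. ]
0.11 576 X [-5.4 -4.3  3.2] Y [-44.1  42.3]
scene top z at Y -40 [0.1572 0.1578 0.1583]
scene top z at Y 35 [0.1569 0.1574 0.1583]
0.08 686 X [3.  4.7 6.1] Y [-43.7  42.5]
0.11 769 X [3.4 5.2 6.6] Y [-44.6  42.6]
```

View pics/side5.png

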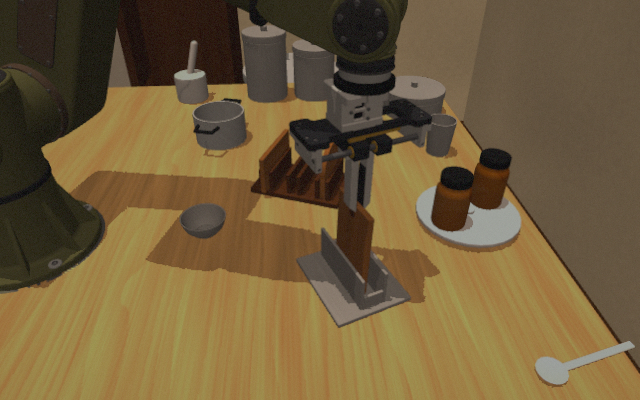

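Request:
{"fn": "servo_tool", "kwargs": {"rows": [[0,0,0,0,0,0,-0.75],[0,0,0,0,0,0,-0.7],[0,0,0,0,0,0,-0.6],[0,0,0,0,0,0,-0.4],[0,0,0,0,0,0,-0.1],[0,0,0,0,0,0,0.3],[0,0,0,0,0,0,0.7],[0,0,0,0,0,0,1]]}}

```text
time_s: 8.42
ee_pos: [0.5747, -0.1373, 0.12]
eef_rot: [3.138, -0.005, 1.947]
force: [-0.2, -0.5, -0.6]
grip_width: 0.0487
```

Request:
{"fn": "servo_tool", "kwargs": {"rows": [[0,0,0,0,0,0,1],[0,0,0,0,0,0,1],[0,0,0,0,0,0,1],[0,0,0,0,0,0,1],[0,0,0,0,0,0,1],[0,0,0,0,0,0,1],[0,0,0,0,0,0,1],[0,0,0,0,0,0,1]]}}

```text
time_s: 9.08
ee_pos: [0.5747, -0.1373, 0.12]
eef_rot: [3.138, -0.005, 1.947]
force: [0.3, 0.4, -0.3]
grip_width: 0.0939
```

Run:
```python
from h import *
for n in ['side','wrist']:
    p=cams.camera(n); save(p,n+'6.png')
```

```text
(no output)
```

View pics/side6.png

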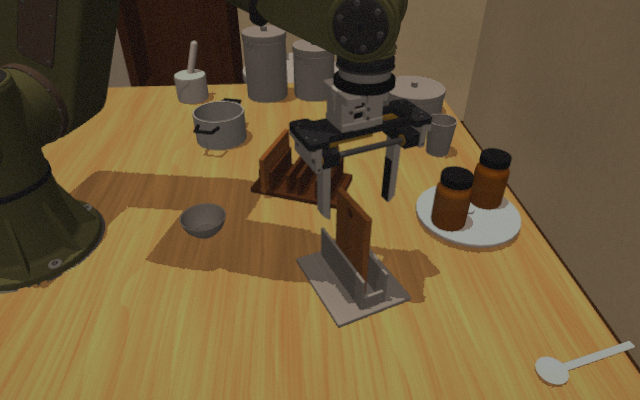

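View pics/wrist6.png

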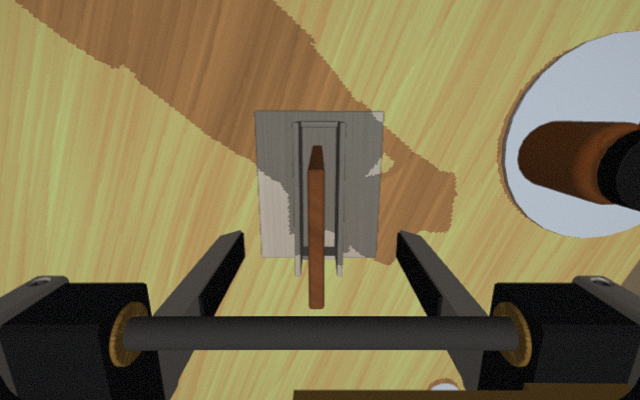

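Request:
{"fn": "servo_tool", "kwargs": {"rows": [[0,0,0.008,0,0,0,1],[0,0,0.02,0,0,0,1],[0,0,0.035,0,0,0,1],[0,0,0.055,0,0,0,1],[0,0,0.075,0,0,0,1],[0,0,0.095,0,0,0,1],[0,0,0.11,0,0,0,1],[0,0,0.12,0,0,0,1]]}}

```text
time_s: 9.85
ee_pos: [0.5751, -0.1374, 0.2432]
eef_rot: [3.136, -0.003, 1.947]
force: [-0.1, 0.0, 0.4]
grip_width: 0.0938
```

Request:
{"fn": "servo_tool", "kwargs": {"rows": [[0,0,0,0,0,0,1],[0,0,0,0,0,0,1],[0,0,0,0,0,0,1],[0,0,0,0,0,0,1],[0,0,0,0,0,0,1],[0,0,0,0,0,0,1],[0,0,0,0,0,0,1],[0,0,0,0,0,0,1]]}}

```text
time_s: 10.52
ee_pos: [0.575, -0.1374, 0.243]
eef_rot: [3.136, -0.003, 1.947]
force: [0.1, 0.6, -0.1]
grip_width: 0.0939
```

Run:
```python
from h import *
a=np.radians(21.5); ux=np.array([np.cos(a),np.sin(a)]); uy=np.array([-ux[1],ux[0]]); c=np.array([.574,-.137])
ims=[]
for n in ['side','scene']:
    p=cams.camera(n); save(p,n+'7.png')
    P=cloud(p).reshape(-1,3); q=P[:,:2]-c; X=q@ux*1000; Y=q@uy*1000
    m=(abs(X)<35)&(abs(Y)<80)&(P[:,2]>.08)&(P[:,2]<.19)
    print(n,'zmax',np.percentile(P[m,2],99.5).round(4))
    for lo in (.08,.11,.13):
        k=m&(P[:,2]>lo)&(P[:,2]<lo+.03); print(lo,k.sum(),'X',np.percentile(X[k],[2,50,98]).round(1),'Y',np.percentile(Y[k],[2,98]).round(1))
print(ctrl.get_obs()['time_s'])
```

```text
side zmax 0.1607
0.08 504 X [-7.2 -6.3  1. ] Y [-43.7  42.4]
0.11 570 X [-7.3 -6.3  1.5] Y [-43.5  44. ]
0.13 740 X [-7.3 -6.1  2.4] Y [-43.2  43.2]
scene zmax 0.1583
0.08 702 X [0.7 3.  4.3] Y [-43.3  43.4]
0.11 777 X [1.3 3.  4.3] Y [-43.8  43.1]
0.13 1044 X [-5.3  2.5  4.2] Y [-43.7  43. ]
10.6167
```

View pics/side7.png

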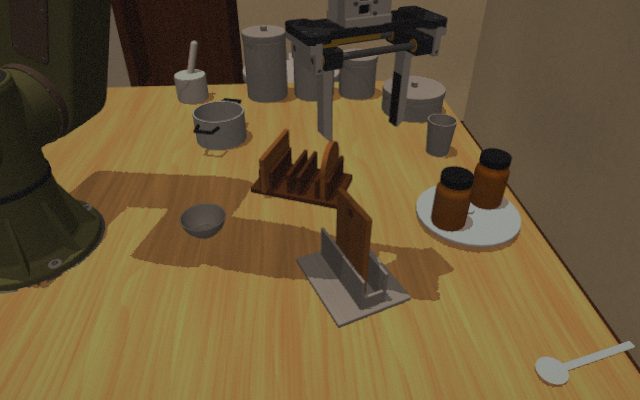

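View pics/scene7.png

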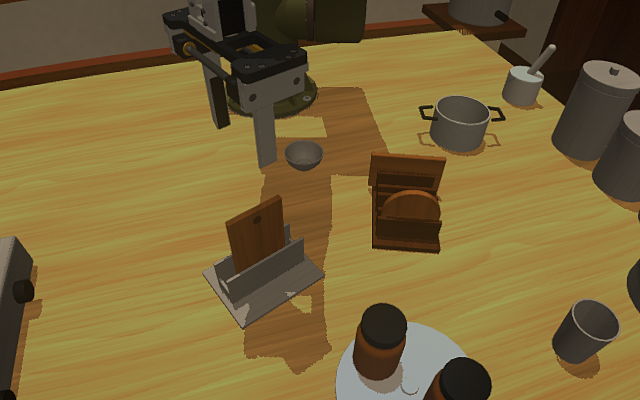

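The board stands upright in the stand's slot with its hole at the top, at about (258,218) in the scene picture. The other two boards are still in the rack and the gripper is clear.

```bash
python3 -c "
from station import hand_in; print(hand_in())"
```

```text
the job is handed in; nothing more can be done
None
```

The tall board is standing upright in the steel stand's broad slot, and I handed the job in at about 10.6 s. I gripped it near the top, lifted it out of the middle rack slot and turned it to line up with the stand. I lowered it until the wrist force read about 7 N upward, which I took as contact with the slot floor. Then I let go and raised the gripper clear.

- **Board in the stand:** its top edge measures about 158–161 mm above the table, against 158 mm expected if it rests on the slot floor. It is centred along the slot and nearly vertical, with the hanging hole at the top. After release it shifted only about 2 mm across the slot and then stayed still.
- **Other boards:** the wide and arched boards are still in their rack slots.
- **Forces:** the highest wrist force reported at the end of a move was about 7 N, well under the limit.
- **Disagreements:** the two cameras' heights differ by 2–3 mm, about what the calibration allows. No check failed.

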